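# Sill-hop the thread tray into its acrylic box

### The arm

A 6-joint arm with a two-finger parallel gripper is mounted at the origin on the work surface. World frame = base frame: x ahead of the robot, y to its left, z up, the work surface at z = 0. Lengths are in m, angles in rad, forces in N, time in s.
With the tool pointing down it reaches from about 0.35 to 0.85 m from the base axis. Payload 8.1 kg.
Tool frame: the origin (TCP) lies at the very end of the fingers, on their centre line; the grasp point (between the pads) lies robot.hold_point_z behind it (robot.hold_point_z is the distance from the TCP to the grasp point, in m); z points along the fingers, y is the direction in which the jaws open and shut (so a half turn about z gives the same grasp; the last joint's range is limited). The gripper opens to 93 mm and grips with 3 to 60 N. Pads are 15 mm wide; open, the fingers measure 128 mm over their backs; the gripper's body (75 mm by 188 mm) begins 65 mm behind the grasp point.
Start: joints at [-1.363, 0.13, 1.488, -0, 1.523, -0.085], TCP at [0.173, -0.574, 0.219] pointing down, gripper open.
Joint ranges: [-2.96, 2.96], [-0.89, 2.26], [0.02, 2.5], [-1.34, 4.48], [0, 2.73], [-2.66, 2.66]. Speed limits (rad/s): [2.39, 2.39, 2.79, 3.14, 3.14, 3.14].

### API

Orientations are given as a rotation vector (axis times angle).
In Python, from plant import robot, cams gives the robot as it stands. The module is installed in compiled form; this text tells all that it offers.
- The arm moves only by the tool step_arm, never from a script. Its argument "deltas" is a list of rows, each an object with "offset": the shift along the tool's x, y, z in cm, a list of three; "roll": the turn about the tool's z in rad. In form: [{"offset": [x, y, z], "roll": roll}, ...]. A call has 1 to 12 rows; each row shifts and turns the commanded pose from where the row before left it, along the tool's axes as they then stand; what a row does not reach is not made up. A row lasts 1/8 s, in which the tool goes at most 62.5 mm and 10.7 degrees, less where a joint would pass 70% of its speed; a pose out of reach is approached as far as the arm can. A call with a gripper value outside its range is refused whole. "fingers" is the finger opening in cm, from 0 to 9.3, set as the call begins (left out, the last holds). The fingers move at their own pace and stop on an object; "grip_force" is the grip in N (left out, the last holds). Time passes only in rows, so rows that do not move let the fingers close. It gives the time, the measured TCP pose, the force and the opening at its end, in the units of the state.
- robot.read_state(): the state, without advancing time (a new reading comes with each control period).
- cams.read_camera(name): name is "side" or "top" or "wrist"; returns a dict with "pixels" (480x640x3 uint8, red, green, blue), "fx", "fy", "cx", "cy" (pixels), "extrinsics" (4x4, takes a point from world to camera coordinates). Camera axes: x right, y down, z forward; pixel columns grow to the right and rows downward; lengths in m; the calibration is good to about 2 mm. A picture is of the moment at which its call begins. There is no depth.
- robot.close_job(): hands the job in, once; it reports no verdict.
Trained networks look in a picture, given as the dict that the camera call returned (one of the last four; its "shot" number tells which), for a name from the list of things; names that differ only in an ending like _2 or _b are one class to them, and where a whole thing is asked for, a point or a joint stands for the part that bears it (a point fixed in the world has none). Each returns a list of dicts, best first, with "score" (0 to 1); they miss things now and then, are a little off and sometimes report something else, mostly with a low value. They report only what shows in the picture. A call takes as long as a camera call. They do not tell look-alikes from the thing itself.
- cams.boxes_of(picture, thing): "xy" ([column, row] in pixels, amid what is visible of it).
- cams.silhouettes(picture, thing): "mask" (480x640 bool, what is visible of it) and "xy" ([column, row] in pixels, amid what is visible of it).
- cams.pinpoint(picture, thing): "xy" ([column, row] in pixels: a listed point, or the origin of a listed thing).
The state is a dict: "t": time; "q": joint angles; "dq": joint speeds; "joint_torque": joint torques, N m; "tool_pos": TCP position; "orientation": TCP orientation; "force": force on the tool from outside, world axes, zero at the start; "wrist_torque": the same for the moment, N m; "opening": finger opening in m.
Only numpy, scipy, OpenCV 4.12 (cv2) and the standard library are available. Lean on these libraries where they do the work, as an engineer would, in place of code of your own. Each camera call takes 0.05 s, during which the arm holds its last target. There are 200 camera calls.

### The job

Put the green thread tray away in the clear acrylic box. It is too full to be carried, so tip its leading edge up by the grip, rest that edge across the raised sill with the back edge still on the counter, then slide the tray over the sill and press it lightly against the rubber stop inside, without ramming sill or stop. Then slide the door shut behind it, leave the tray touching the stop, and leave the mug, the craft punch and the wooden spool alone.

Things in the scene. Friction and masses are not known exactly. Their poses are not given: they have to be found in the camera images.
- box: fixed clear acrylic box, open on top. Origin: on the counter, middle of the inner edge of the sill in its doorway. Its +y points into the box, x across, z up. Inner width 126 mm (x -63 to +63), inner floor 6 mm above the counter, side walls 4 mm thick, 55 mm high, back wall at y = 176 mm. The doorway is the open side at y = 0.
- sill: fixed aluminium sill and door track across the doorway, 12 mm deep (box y -12 to 0), top 14 mm above the counter (8 mm above the box's inner floor), box x -67 to +203. Same origin and axes as the box. More than 60 N between tray and sill counts as ramming; a hard knock or a drop of a few mm reaches that, so set the tray down slowly.
- stop: end stop at the back of the box; same origin and axes as the box. Its black rubber pad (90 mm wide, 10 to 32 mm up) is set to an unmeasured depth each time: front face anywhere from y = 138 to 154 mm, found by feel. It springs back, 4 N per mm, damped 100 N per m/s. Press it with more than 3 N (plus the 2 to 5 N the tray needs to slide), never over 20 N.
- tray: loose open green tray with five thread spools fixed in it, about 0.7 kg, 110 mm wide (x), 130 mm long (y), walls 35 mm high, 4 mm thick; origin under its centre. Its +y end leads and starts 25 to 50 mm before the sill, yaw up to 0.18 rad off the box's, up to 15 mm off to the side. Never tip it over 0.4 rad.
- tray_grip (a point): the point to pinch on the tray's grip: an upright green tab 12 mm thick (x), 32 mm long (y), top 73 mm above the tray's underside, at tray y = +40 mm; the point is 60 mm above the underside
- tray_front (a point): middle of the lower leading edge of the tray (tray y = +65 mm, z = 0)
- tray_rear (a point): middle of the lower back edge of the tray (tray y = -65 mm, z = 0). It must stay on the counter (at most 25 mm up) until the front is 55 mm inside the sill. From there the tray tips forward over the sill by itself; a push that grips the back wall holds the back edge down and wedges it (force climbs steeply): ease off a little, let it tip, push on.
- door (a joint): opening of the clear sliding door with orange top edge, m: 0 = shut, 0.135 = fully open; it starts 0.127 to 0.135. It runs along box x in the sill (opens to +x), stands from 14 to 54 mm above the counter, and slides with about 1.5 N.
- door_knob (a point): centre of the door's orange knob, 14 x 14 mm, standing on the door's top edge (52 to 76 mm above the counter), 50 mm to the -x side of the door's middle, so at box x = -50 mm when shut and 77 to 85 mm when open
- mug: white mug of pencils, 82 mm wide, 170 mm high with pencils, origin under its centre; leave alone
- punch: white and red plastic craft punch, 50 x 36 x 39 mm, origin under its centre; leave alone
- spool: wooden spool, 42 mm wide, 46 mm high, origin under its centre; leave alone
Things that resemble listed ones, but are neither listed nor needed, are in the scene too. Several things look just like the tray: the one meant starts farthest to the robot's right.

How it is judged:
By the outcome, as a careful person would: the job done as asked, in the order asked, and still so for the second after the job is handed in, with the robot touching nothing.
It also fails if it takes over 72 s, if anything falls off the work surface, if the arm or the gripper's body presses on something with over 40 N, if the wrist force passes 120 N, or if a joint passes its speed limit or range.

## Working session

There is one attempt and no reset: what is moved stays moved. The work goes in short steps, Python scripts to look and compute and a tool call to move; the robot and the scene stay as the last step left them, time stands still between calls to the robot, and variables do not carry over. Pictures are saved under pics/ and viewed, about 8 in all and at most 12, crops included, and the job is handed in when it is done.

Besides the shell and the picture viewer there is one more tool, called after "Call:" by a JSON object that holds its "api" and its "payload". step_arm: Moves the arm, as the interface text tells. Its arguments: {"type":"object","properties":{"deltas":{"type":"array"},"fingers":{"type":"number"},"grip_force":{"type":"number"}},"required":["deltas"]}

```bash
mkdir -p pics
cat > h.py <<'E'
import numpy as np, cv2
from plant import robot, cams
from scipy.spatial.transform import Rotation as R
def ray(p,xy):
    E=np.array(p["extrinsics"]);Rm=E[:3,:3];c=-Rm.T@E[:3,3]
    d=Rm.T@np.array([(xy[0]-p["cx"])/p["fx"],(xy[1]-p["cy"])/p["fy"],1]);return c,d
def at_z(p,xy,z):
    c,d=ray(p,xy);return c+d*(z-c[2])/d[2]
def px(p,w):
    E=np.array(p["extrinsics"]);q=E[:3,:3]@np.array(w)+E[:3,3]
    return np.array([p["cx"]+p["fx"]*q[0]/q[2],p["cy"]+p["fy"]*q[1]/q[2]])
def tri(obs):
    A=np.zeros((3,3));b=np.zeros(3)
    for p,xy in obs:
        c,d=ray(p,xy);d/=np.linalg.norm(d);P=np.eye(3)-np.outer(d,d);A+=P;b+=P@c
    return np.linalg.solve(A,b)
def save(p,n): cv2.imwrite(f"pics/{n}.png",cv2.cvtColor(p["pixels"],cv2.COLOR_RGB2BGR))
E
python3 - <<'E'
from h import *
print(robot.hold_point_z); s=robot.read_state();print({k:np.round(v,3) for k,v in s.items()})
np.set_printoptions(precision=3,suppress=True)
Z=dict(box=0,tray=0,tray_grip=.06,tray_front=0,tray_rear=0,door_knob=.064,mug=0,punch=0,spool=0)
for n in ("top","side"):
    p=cams.read_camera(n);save(p,n+"0")
    c,d=ray(p,(320,240));print(n,c,d)
    for t in Z:
        for r in cams.pinpoint(p,t)[:5]: print(t,round(r["score"],2),np.round(r["xy"]),at_z(p,r["xy"],Z[t])[:2])
E
```

```text
0.0188
{'t': np.float64(0.0), 'q': array([-1.363,  0.131,  1.489,  0.   ,  1.523, -0.085]), 'dq': array([ 0.   , -0.   , -0.   , -0.001, -0.001, -0.   ]), 'joint_torque': array([ 3.0000e-03, -5.5984e+01, -4.9175e+01,  7.7000e-02,  3.6000e-02,
       -0.0000e+00]), 'tool_pos': array([ 0.173, -0.574,  0.218]), 'orientation': array([-3.106, -0.458,  0.   ]), 'force': array([0.353, 0.532, 0.819]), 'wrist_torque': array([-0.002, -0.029,  0.028]), 'opening': np.float64(0.093)}
top [0.222 0.065 1.596] [ 0.197  0.019 -0.98 ]
tray 0.92 [360. 252.] [ 0.513 -0.01 ]
tray 0.8 [306. 322.] [0.329 0.13 ]
tray 0.67 [221. 323.] [0.324 0.347]
tray 0.6 [388. 254.] [ 0.509 -0.081]
tray_grip 0.91 [215. 339.] [0.28  0.349]
tray_grip 0.88 [311. 341.] [0.278 0.112]
tray_grip 0.74 [350. 244.] [0.522 0.018]
tray_front 0.89 [342. 249.] [0.52  0.038]
tray_front 0.87 [219. 351.] [0.253 0.348]
tray_front 0.69 [315. 346.] [0.268 0.105]
tray_front 0.41 [322. 252.] [0.51  0.091]
tray_rear 0.97 [218. 300.] [0.382 0.358]
tray_rear 0.93 [292. 299.] [0.385 0.167]
tray_rear 0.82 [387. 256.] [ 0.504 -0.08 ]
door_knob 0.66 
[... 225 characters left out ...]
x 0.82 [320. 280.] [0.507 0.082]
box 0.65 [200. 417.] [0.682 0.402]
tray 0.94 [323. 244.] [ 0.511 -0.028]
tray 0.91 [412. 303.] [0.324 0.131]
tray 0.87 [421. 401.] [0.319 0.347]
tray_grip 0.87 [449. 377.] [0.281 0.336]
tray_grip 0.84 [434. 276.] [0.287 0.114]
tray_grip 0.61 [318. 236.] [0.516 0.014]
tray_front 0.91 [315. 265.] [0.521 0.04 ]
tray_front 0.82 [440. 294.] [0.268 0.106]
tray_front 0.56 [463. 401.] [0.25  0.342]
tray_rear 0.95 [385. 403.] [0.378 0.354]
tray_rear 0.89 [379. 309.] [0.388 0.152]
door_knob 0.85 [282. 251.] [0.585 0.068]
door_knob 0.65 [315. 266.] [0.515 0.106]
mug 0.6 [198. 417.] [0.685 0.401]
spool 0.54 [409. 173.] [ 0.312 -0.301]
spool 0.24 [196. 417.] [0.688 0.402]
```

View pics/top0.png

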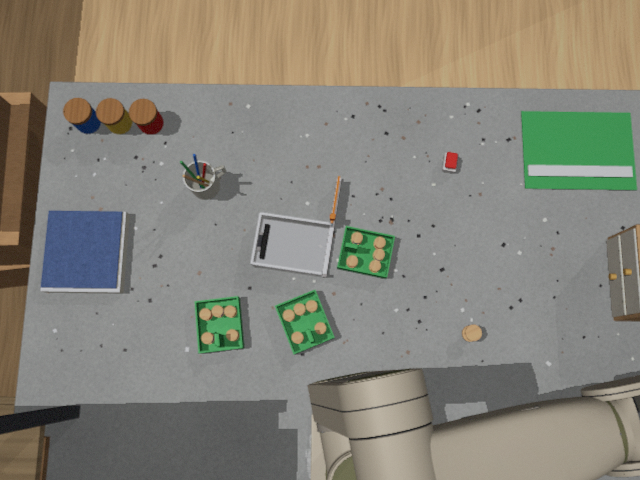

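View pics/side0.png

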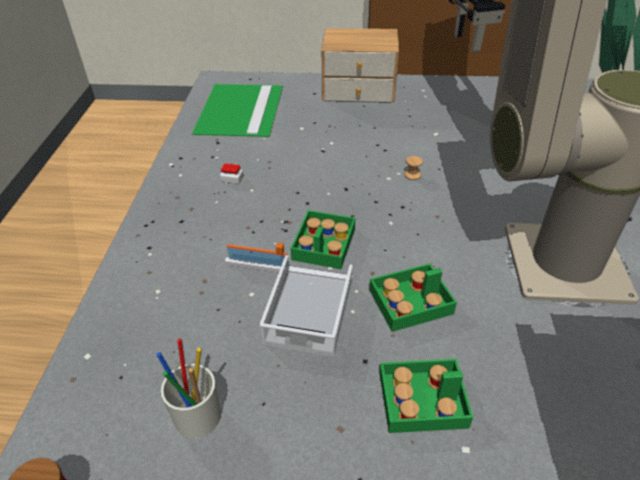

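Top view: there are three tray look-alikes, at (366,252), (305,322) and (220,324). World +y runs left in the image, so (366,252) is farthest to the robot's right (y≈-0.02). It is also the one lying before the box doorway at (332,245), and the door knob is at about (333,217). I'll confirm with one crop and plan the hover.

```bash
cat >> h.py <<'E'
np.set_printoptions(precision=4,suppress=True)
def state():
    s=robot.read_state();Rm=R.from_rotvec(s["orientation"]).as_matrix()
    return s,Rm
def plan(pos,jaw=None):
    """offset in cm along tool axes after... roll first then offset; jaw = desired world direction of tool y (either sign)"""
    s,Rm=state();roll=0
    if jaw is not None:
        j=np.array([jaw[0],jaw[1],0.]);v=Rm.T@j;roll=np.arctan2(-v[0],v[1])
        if roll>np.pi/2: roll-=np.pi
        if roll<-np.pi/2: roll+=np.pi
    R2=Rm@R.from_rotvec([0,0,roll]).as_matrix()
    d=(np.array(pos)-s["tool_pos"])*100
    print("t",round(s["t"],2),"tcp",np.array(s["tool_pos"]),"roll",round(roll,3),"offset now-frame",Rm.T@d,"offset after roll",R2.T@d,"q6",round(s["q"][5],3),"F",np.array(s["force"]),"open",s["opening"])
    print("tool x,y in world after roll",R2[:,0],R2[:,1])
E
python3 - <<'E'
from h import *
p=cams.read_camera("wrist");c,d=ray(p,(320,240));s,Rm=state();print("wristcam in tool",Rm.T@(c-s["tool_pos"]),"dir",Rm.T@d,p["fx"]);print(Rm)
im=cv2.imread("pics/top0.png")[170:290,240:410];cv2.imwrite("pics/crop0.png",cv2.resize(im,None,fx=4.5,fy=4.5,interpolation=cv2.INTER_CUBIC))
plan([.53,.0,.33],[1,0])
E
```

```text
wristcam in tool [ 0.0765 -0.0001 -0.1671] dir [-0.2516  0.0133  0.9681] 342.80709791896305
[[ 0.9574  0.2886  0.    ]
 [ 0.2886 -0.9574 -0.    ]
 [ 0.      0.     -1.    ]]
t 1.05 tcp [ 0.1732 -0.5745  0.2187] roll -1.278 offset now-frame [ 50.7416 -44.7032 -11.1351] offset after roll [ 57.4468  35.6785 -11.1351] q6 -0.085 F [-0.0003 -0.2586 -0.8112] open 0.09312299273049295
tool x,y in world after roll [-0.  1. -0.] [1. 0. 0.]
```

View pics/crop0.png

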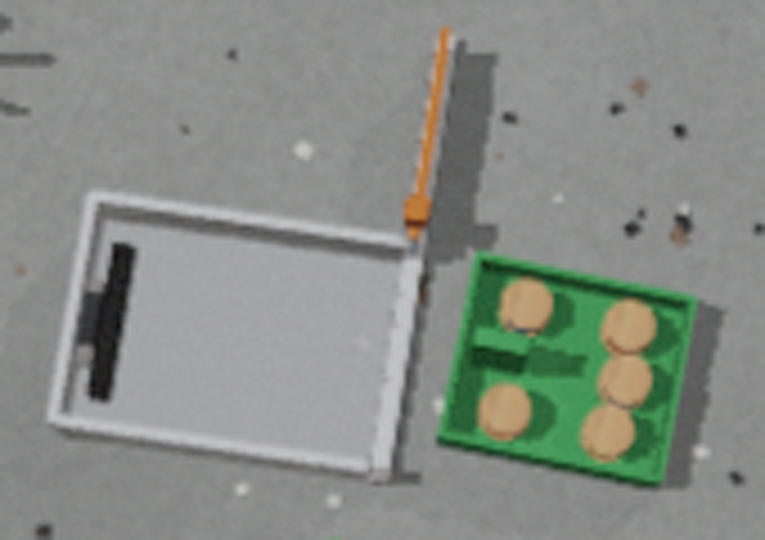

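The crop confirms it: the tray is green with its grip tab leading toward the doorway, and it is yawed a few degrees relative to the box. Moving above it.

Call:
{"api": "step_arm", "payload": {"deltas": [{"offset":[4.2,-3.7,-0.95],"roll":0},{"offset":[4.2,-3.7,-0.95],"roll":0},{"offset":[4.2,-3.7,-0.95],"roll":0},{"offset":[4.2,-3.7,-0.95],"roll":0},{"offset":[4.2,-3.7,-0.95],"roll":0},{"offset":[4.2,-3.7,-0.95],"roll":0},{"offset":[4.2,-3.7,-0.95],"roll":0},{"offset":[4.2,-3.7,-0.95],"roll":0},{"offset":[4.2,-3.7,-0.95],"roll":0},{"offset":[4.2,-3.7,-0.95],"roll":0},{"offset":[4.2,-3.7,-0.95],"roll":0},{"offset":[4.2,-3.7,-0.95],"roll":0}]}}

```text
t: 2.55
tool_pos: [0.5284, -0.0021, 0.3332]
orientation: [3.108, 0.458, 0.001]
force: [0.0, -1.5, -0.5]
opening: 0.093
```

Call:
{"api": "step_arm", "payload": {"deltas": [{"offset":[0,0,0],"roll":-0.18},{"offset":[0,0,0],"roll":-0.18},{"offset":[0,0,0],"roll":-0.18},{"offset":[0,0,0],"roll":-0.18},{"offset":[0,0,0],"roll":-0.18},{"offset":[0,0,0],"roll":-0.18},{"offset":[0,0,0],"roll":-0.18},{"offset":[0,0,0],"roll":0}]}}

```text
t: 3.55
tool_pos: [0.5276, -0.0039, 0.3327]
orientation: [2.243, 2.2, 0.0]
force: [0.1, 0.6, 0.4]
opening: 0.0931
```

Run:
```python
from h import *
p=cams.read_camera("wrist");save(p,"w1")
Z=dict(box=0,tray=0,tray_grip=.06,tray_front=0,tray_rear=0,door_knob=.064,stop=0)
for t in Z:
    for r in cams.pinpoint(p,t)[:3]: print(t,round(r["score"],2),np.round(r["xy"]),at_z(p,r["xy"],Z[t])[:2])
plan([.53,.02,.33],[1,0])
```

```text
box 0.6 [306. 144.] [0.5164 0.0815]
tray 0.87 [164. 106.] [0.3251 0.1347]
tray 0.74 [302. 220.] [ 0.5073 -0.0258]
tray_grip 0.73 [115. 120.] [0.289 0.113]
tray_grip 0.68 [304. 200.] [0.5141 0.0121]
tray_front 0.87 [125. 128.] [0.2671 0.1075]
tray_front 0.79 [312. 176.] [0.5245 0.0369]
tray_rear 0.85 [204.  90.] [0.3823 0.1531]
tray_rear 0.62 [298. 262.] [ 0.4993 -0.091 ]
door_knob 0.92 [365. 156.] [0.5908 0.0647]
t 3.95 tcp [ 0.5276 -0.0039  0.3327] roll -0.019 offset now-frame [2.3933 0.1954 0.2653] offset after roll [2.3891 0.2409 0.2653] q6 -0.086 F [ 0.4025 -0.5751  0.1054] open 0.0929959078516421
tool x,y in world after roll [ 0.  1. -0.] [1. 0. 0.]
```

View pics/w1.png

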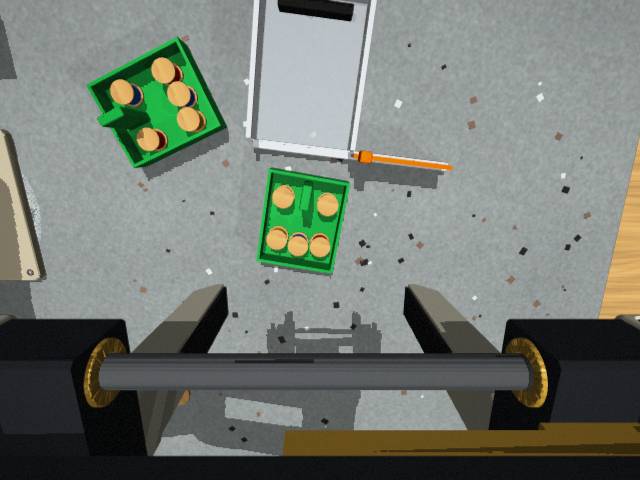

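The wrist view shows the target tray at (303,222), the sill along about (253,146)-(355,155), the knob at (365,156) and the rubber stop at (315,8). Next I fit the poses with a sharper overlay.

```bash
cat > fit.py <<'E'
from h import *
from scipy.optimize import least_squares
def W(pose,l):
    c,s=np.cos(pose[2]),np.sin(pose[2]);l=np.array(l,float)
    return np.array([pose[0]+c*l[0]-s*l[1],pose[1]+s*l[0]+c*l[1],l[2]])
def fit(obs,x0):
    f=lambda x:np.concatenate([(px(p,W(x,l))-xy)*p_w for p,l,xy,p_w in obs])
    r=least_squares(f,x0,loss="soft_l1");return r.x,f(r.x).reshape(-1,2)
E
python3 - <<'E'
from fit import *
p=cams.read_camera("wrist");t=cams.read_camera("top")
tray=[(p,(-.055,.065,.035),(271,170),1),(p,(.055,.065,.035),(349,182),1),(p,(.055,-.065,.035),(332,273),1),(p,(-.055,-.065,.035),(257,263),1)]
x,r=fit(tray,[.51,-.03,-.1]);print("tray",x);print(r.round(1))
C=lambda a,b:(240+a/4.5,170+b/4.5)
box=[(p,(-.067,0,.055),(247,137),1),(p,(.067,0,.055),(357,150),1),
 (t,(.067,.18,.055),C(90,190),1),(t,(-.067,.18,.055),C(50,420),1),(t,(-.067,-.012,.014),C(380,480),1),(p,(.203,-.006,.054),(451,167),.5)]
b,r=fit(box,[.51,.08,-.1]);print("box",b);print(r.round(1))
im=cv2.cvtColor(p["pixels"],cv2.COLOR_RGB2BGR)[0:290,220:480];k=2.0
im=cv2.resize(im,None,fx=k,fy=k,interpolation=cv2.INTER_CUBIC)
def poly(pose,L,col):
    q=np.array([(px(p,W(pose,l))-[220,0]+.5)*k for l in L]).round().astype(int);cv2.polylines(im,[q],True,col,1)
poly(x,[(-.055,.065,.035),(.055,.065,.035),(.055,-.065,.035),(-.055,-.065,.035)],(0,0,255))
poly(x,[(-.006,.056,.073),(.006,.056,.073),(.006,.024,.073),(-.006,.024,.073)],(255,0,255))
poly(b,[(-.067,0,.055),(-.067,.18,.055),(.067,.18,.055),(.067,0,.055)],(0,0,255))
poly(b,[(-.067,0,.014),(.203,0,.014),(.203,-.012,.014),(-.067,-.012,.014)],(255,0,0))
cv2.imwrite("pics/ov1.png",im)
ti=cv2.cvtColor(t["pixels"],cv2.COLOR_RGB2BGR)[170:290,240:410];K=im.shape[0]/120
ti=cv2.resize(ti,None,fx=2.0,fy=2.0,interpolation=cv2.INTER_CUBIC)
for pose,L in((x,[(-.055,.065,.035),(.055,.065,.035),(.055,-.065,.035),(-.055,-.065,.035)]),(b,[(-.067,0,.055),(-.067,.18,.055),(.067,.18,.055),(.067,0,.055)]),(b,[(-.067,0,.014),(.203,0,.014),(.203,-.012,.014),(-.067,-.012,.014)])):
    q=np.array([(px(t,W(pose,l))-[240,170]+.5)*2 for l in L]).round().astype(int);cv2.polylines(ti,[q],True,(0,0,255),1)
o=np.zeros((580,800,3),np.uint8);o[:im.shape[0],:im.shape[1]]=im;tt=cv2.resize(ti,(280,198));o[:198,520:]=tt
cv2.imwrite("pics/ov1.png",o)
E
```

```text
tray [ 0.5086 -0.0246 -0.1744]
[[-3.4 -0.2]
 [ 0.3  0.8]
 [ 1.   0.3]
 [-0.  -1. ]]
box [ 0.512   0.0811 -0.1344]
[[ 0.2 -0.1]
 [-2.4 -0.2]
 [-0.1 -0.2]
 [-0.2 -0.2]
 [ 2.  -0.1]
 [ 4.5  0.2]]
```

View pics/ov1.png

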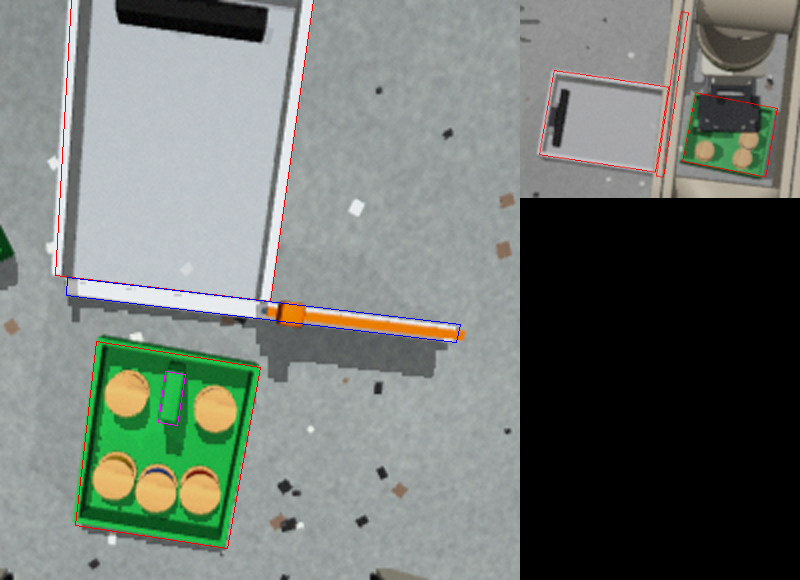

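The overlay fits to about 1-2 mm. In the box frame the tray is at x=+11 mm with its front 40 mm before the origin, and its yaw is -0.04 rad relative. Now the grasp plan.

Run:
```python
from fit import *
T=[.5086,-.0246,-.1744]
g=W(T,(0,.04,.045));print(g);j=W([0,0,T[2]],(1,0,0));plan(g,j)
```

```text
[0.5155 0.0148 0.045 ]
t 4.05 tcp [ 0.5276 -0.0039  0.3326] roll 0.156 offset now-frame [ 1.8447 -1.2385 28.7636] offset after roll [ 1.6301 -1.5097 28.7636] q6 -0.086 F [ 0.1865 -0.4045  0.0198] open 0.09293386834778093
tool x,y in world after roll [0.1735 0.9848 0.    ] [ 0.9848 -0.1735 -0.    ]
```

Call:
{"api": "step_arm", "payload": {"deltas": [{"offset":[0,0,0],"roll":0.156},{"offset":[1.63,-1.51,4],"roll":0},{"offset":[0,0,5],"roll":0},{"offset":[0,0,5],"roll":0},{"offset":[0,0,4],"roll":0},{"offset":[0,0,0],"roll":0}], "fingers": 4.5, "grip_force": 15}}

```text
t: 4.8
tool_pos: [0.5127, 0.015, 0.1491]
orientation: [-2.402, -2.017, 0.008]
force: [0.8, -0.4, -0.4]
opening: 0.0456
```

Run:
```python
from fit import *
p=cams.read_camera("wrist");save(p,"w2")
for r in cams.pinpoint(p,"tray_grip")[:2]: print(r["score"],r["xy"],at_z(p,r["xy"],.06))
T=[.5086,-.0246,-.1744]
print([px(p,W(T,l)).round() for l in ((-.006,.056,.073),(.006,.056,.073),(.006,.024,.073),(-.006,.024,.073))])
plan(W(T,(0,.04,.045)),W([0,0,T[2]],(1,0,0)))
```

```text
0.56 [316.5, 252.2] [0.5134 0.0147 0.06  ]
[array([311., 236.]), array([328., 236.]), array([327., 277.]), array([311., 277.])]
t 4.9 tcp [0.516  0.0147 0.1539] roll 0.0 offset now-frame [-0.0043 -0.0569 10.8926] offset after roll [-0.0043 -0.0569 10.8926] q6 0.103 F [ 0.1034 -0.2916  0.8762] open 0.04492109459892327
tool x,y in world after roll [0.1735 0.9848 0.0001] [ 0.9848 -0.1735  0.0007]
```

View pics/w2.png

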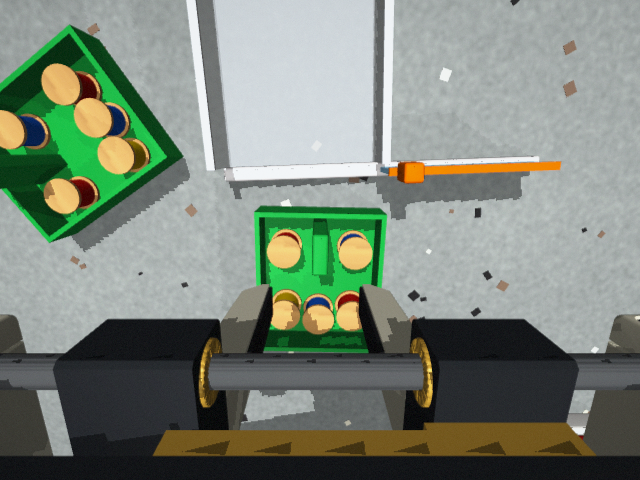

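The tab shows at (320,248), within about 1 px of prediction and square to the jaws. Descending.

Call:
{"api": "step_arm", "payload": {"deltas": [{"offset":[0,0,3],"roll":0},{"offset":[0,0,3],"roll":0},{"offset":[0,0,2],"roll":0},{"offset":[0,0,1.5],"roll":0},{"offset":[0,0,1.0],"roll":0},{"offset":[0,0,0.4],"roll":0},{"offset":[0,0,0],"roll":0}]}}

```text
t: 5.78
tool_pos: [0.5159, 0.0147, 0.044]
orientation: [2.406, 2.02, 0.001]
force: [-0.1, -0.4, 0.2]
opening: 0.0449
```

Call:
{"api": "step_arm", "payload": {"deltas": [{"offset":[0,0,0],"roll":0},{"offset":[0,0,0],"roll":0},{"offset":[0,0,0],"roll":0},{"offset":[0,0,0],"roll":0},{"offset":[0,0,0],"roll":0},{"offset":[0,0,0],"roll":0}], "fingers": 0.6, "grip_force": 15}}

```text
t: 6.52
tool_pos: [0.5155, 0.0148, 0.0438]
orientation: [-2.406, -2.02, -0.0]
force: [-1.1, 0.4, 2.6]
opening: 0.0119
```

Call:
{"api": "step_arm", "payload": {"deltas": [{"offset":[0,0,-0.3],"roll":0},{"offset":[0,0,-0.3],"roll":0},{"offset":[0,0,-0.3],"roll":0},{"offset":[0,0,-0.3],"roll":0},{"offset":[0,0,-0.3],"roll":0},{"offset":[0,0,-0.3],"roll":0},{"offset":[0,0,0],"roll":0}]}}

```text
t: 7.4
tool_pos: [0.5159, 0.0149, 0.0621]
orientation: [2.406, 2.02, 0.001]
force: [-0.2, 1.4, -4.0]
opening: 0.0122
```

Run:
```python
from fit import *
s=cams.read_camera("side");save(s,"s1")
im=cv2.imread("pics/s1.png")[180:360,220:420];cv2.imwrite("pics/s1c.png",cv2.resize(im,None,fx=3.2,fy=3.2,interpolation=cv2.INTER_CUBIC))
B=[.512,.0811,-.1344]
st,Rm=state();g=st["tool_pos"]+Rm[:,2]*-.0188;print("grasp pt",g,"F",np.array(st["force"]),st["opening"])
c,sn=np.cos(B[2]),np.sin(B[2]);d=g[:2]-B[:2];print("grasp in box frame",d[0]*c+d[1]*sn,-d[0]*sn+d[1]*c)
plan(st["tool_pos"],[c,sn])
```

```text
grasp pt [0.5159 0.0149 0.0809] F [ 0.0499  0.9552 -3.6926] 0.011913042798822701
grasp in box frame 0.012722077562256026 -0.06511504014501288
t 7.45 tcp [0.5159 0.0149 0.0621] roll -0.04 offset now-frame [0. 0. 0.] offset after roll [0. 0. 0.] q6 0.103 F [ 0.0499  0.9552 -3.6926] open 0.011913042798822701
tool x,y in world after roll [0.134  0.991  0.0003] [ 0.991  -0.134   0.0007]
```

View pics/s1c.png

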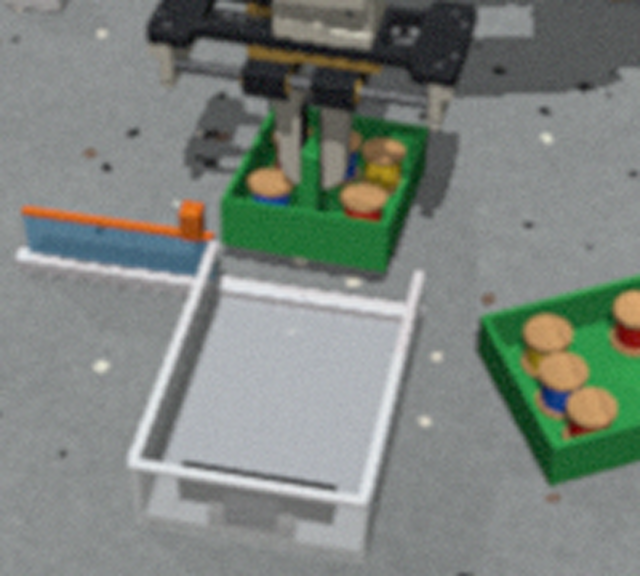

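The tray is tipped with its rear on the counter, and F_z of about -4 N matches the expected weight share. Now I square it to the box, centre it and bring the front over the sill.

Call:
{"api": "step_arm", "payload": {"deltas": [{"offset":[0.1,0,0],"roll":-0.02},{"offset":[0.1,0,0],"roll":-0.02},{"offset":[0.1,-0.15,0],"roll":0},{"offset":[0.1,-0.15,0],"roll":0},{"offset":[0.1,-0.15,0],"roll":0},{"offset":[0.1,-0.15,0],"roll":0},{"offset":[0.1,-0.15,0],"roll":0},{"offset":[0.1,-0.15,0],"roll":0},{"offset":[0.1,-0.15,0],"roll":0},{"offset":[0.1,-0.15,0],"roll":0},{"offset":[0.1,-0.07,0],"roll":0},{"offset":[0,0,0],"roll":0}], "grip_force": 25}}

```text
t: 8.95
tool_pos: [0.5044, 0.0274, 0.0617]
orientation: [-2.365, -2.068, 0.0]
force: [0.3, -2.0, -1.5]
opening: 0.0121
```

```bash
cat >> fit.py <<'E'
B=np.array([.512,.0811,-.1344])
def rep():
    st,Rm=state();g=st["tool_pos"]+Rm[:,2]*-.0188
    c,sn=np.cos(B[2]),np.sin(B[2]);d=g[:2]-B[:2];Q=np.array([[c,sn],[-sn,c]])
    F=np.array(st["force"])
    print("t",round(st["t"],2),"grasp box",Q@d,"z",g[2],"F box",Q@F[:2],F[2],"open",st["opening"],"tool-x vs box y",Q@Rm[:2,0],"torq",np.array(st["wrist_torque"]))
E
python3 - <<'E'
from fit import *
rep()
p=cams.read_camera("wrist");save(p,"w3")
for t,z in (("tray_front",.022),("tray_rear",0)):
    for r in cams.pinpoint(p,t)[:2]: print(t,r["score"],r["xy"],at_z(p,r["xy"],z))
E
```

```text
t 8.95 grasp box [-0.0003 -0.0542] z 0.0804714115913856 F box [ 0.5893 -1.9803] -1.4503602726458567 open 0.012140678526114121 tool-x vs box y [-0.0005  1.    ] torq [-0.535  -0.1628  0.1239]
tray_front 0.66 [316.9, 218.1] [0.5108 0.0633 0.022 ]
tray_rear 0.56 [95.5, 90.5] [0.3861 0.1561 0.    ]
```

View pics/w3.png

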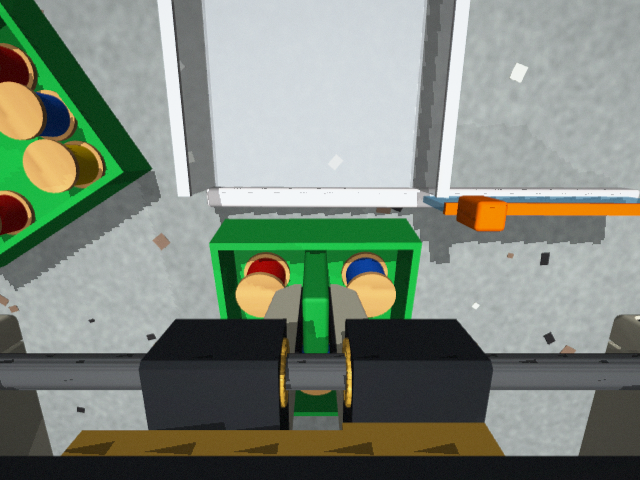

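The front edge at row 218 is parallel to the sill at rows 190-205 and centred: tray columns 212-420, doorway 208-420. The door edge is just clear at column 425. I raise a bit more and go over the sill.

Call:
{"api": "step_arm", "payload": {"deltas": [{"offset":[0,0,-0.2],"roll":0},{"offset":[0,-0.05,-0.2],"roll":0},{"offset":[0.2,-0.05,0],"roll":0},{"offset":[0.2,0,0],"roll":0},{"offset":[0.2,0,0],"roll":0},{"offset":[0.2,0,0],"roll":0},{"offset":[0.2,0,0],"roll":0},{"offset":[0.2,0,0],"roll":0},{"offset":[0.2,0,0],"roll":0},{"offset":[0.2,0,0],"roll":0},{"offset":[0.2,0,0],"roll":0},{"offset":[0.2,0,0],"roll":0}]}}

```text
t: 10.6
tool_pos: [0.5062, 0.0475, 0.0656]
orientation: [-2.365, -2.068, 0.0]
force: [0.7, 0.2, -6.8]
opening: 0.012
```

Run:
```python
from fit import *
rep()
```

```text
t 10.6 grasp box [-0.0013 -0.0341] z 0.08442723113766211 F box [0.687  0.2979] -6.83953105649158 open 0.011994446406010453 tool-x vs box y [-0.0005  1.    ] torq [ 0.1806 -0.0845 -0.0439]
```

Fz shows the whole weight, so the pads are holding the tilt. I ease the grip so the rear pivots back onto the counter.

Call:
{"api": "step_arm", "payload": {"deltas": [{"offset":[0,0,0],"roll":0},{"offset":[0,0,0.05],"roll":0},{"offset":[0,0,0.1],"roll":0},{"offset":[0,0,0.1],"roll":0},{"offset":[0,0,0],"roll":0}], "grip_force": 12}}

```text
t: 11.22
tool_pos: [0.5068, 0.0475, 0.0636]
orientation: [2.365, 2.067, 0.002]
force: [0.3, 4.3, 0.6]
opening: 0.0119
```

Run:
```python
from fit import *
rep()
s=cams.read_camera("side");save(s,"s2")
im=cv2.imread("pics/s2.png")[200:310,270:380];cv2.imwrite("pics/s2c.png",cv2.resize(im,None,fx=5.4,fy=5.4,interpolation=cv2.INTER_CUBIC))
```

```text
t 11.22 grasp box [-0.0007 -0.034 ] z 0.08241370318373213 F box [-0.3068  4.3061] 0.5946874171999843 open 0.011925010877620436 tool-x vs box y [-0.0005  1.    ] torq [ 0.4756 -0.1012 -0.0837]
```

View pics/s2c.png

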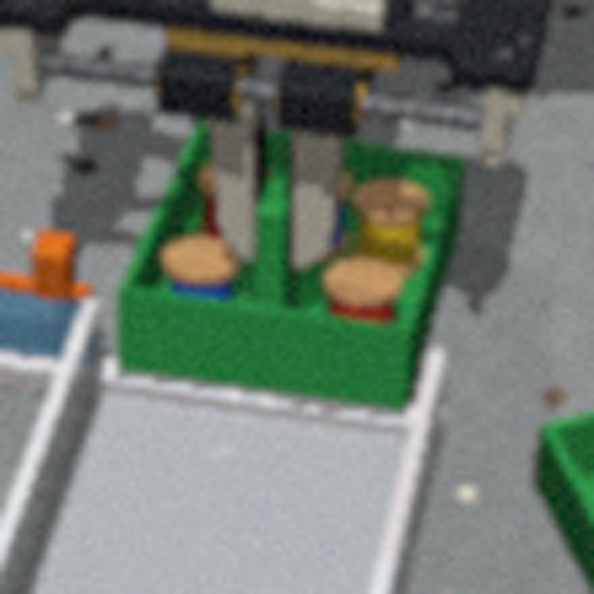

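The front edge is just above the sill, with the rear on the counter carrying the load. I nudge forward and lower the edge gently onto the sill.

Call:
{"api": "step_arm", "payload": {"deltas": [{"offset":[0.15,0,0],"roll":0},{"offset":[0.15,0,0],"roll":0},{"offset":[0.1,0,0.05],"roll":0},{"offset":[0.1,0,0.05],"roll":0},{"offset":[0.1,0,0.1],"roll":0},{"offset":[0,0,0.1],"roll":0},{"offset":[0,0,0.1],"roll":0},{"offset":[0,0,0],"roll":0}], "grip_force": 8}}

```text
t: 12.28
tool_pos: [0.5072, 0.0536, 0.0594]
orientation: [-2.365, -2.068, -0.001]
force: [-0.3, 2.6, -2.1]
opening: 0.0119
```

Run:
```python
from fit import *
rep()
```

```text
t 12.28 grasp box [-0.0011 -0.0279] z 0.07816320218342088 F box [-0.6663  2.515 ] -2.1279605751813464 open 0.011949012694535624 tool-x vs box y [-0.0005  1.    ] torq [ 0.3765  0.0901 -0.0391]
```

Call:
{"api": "step_arm", "payload": {"deltas": [{"offset":[0,0,0.1],"roll":0},{"offset":[0,0,0.1],"roll":0},{"offset":[0,0,0.05],"roll":0},{"offset":[0,0,0],"roll":0}]}}

```text
t: 12.78
tool_pos: [0.5074, 0.0534, 0.0576]
orientation: [2.365, 2.068, 0.001]
force: [-3.7, 3.6, 6.6]
opening: 0.012
```

Call:
{"api": "step_arm", "payload": {"deltas": [{"offset":[0,0,0.05],"roll":0},{"offset":[0,0,0.05],"roll":0},{"offset":[0,0,0],"roll":0}]}}

```text
t: 13.15
tool_pos: [0.5074, 0.0532, 0.057]
orientation: [2.365, 2.067, 0.001]
force: [-6.5, 1.3, 10.7]
opening: 0.0124
```

Run:
```python
from fit import *
rep()
s=cams.read_camera("side");save(s,"s3")
im=cv2.imread("pics/s3.png")[200:310,270:380];cv2.imwrite("pics/s3c.png",cv2.resize(im,None,fx=5.4,fy=5.4,interpolation=cv2.INTER_CUBIC))
```

```text
t 13.15 grasp box [-0.0009 -0.0282] z 0.07578890443368513 F box [-6.6197  0.4581] 10.728023747268692 open 0.012355859661783356 tool-x vs box y [-0.0005  1.    ] torq [ 0.3888  1.0351 -0.054 ]
```

View pics/s3c.png

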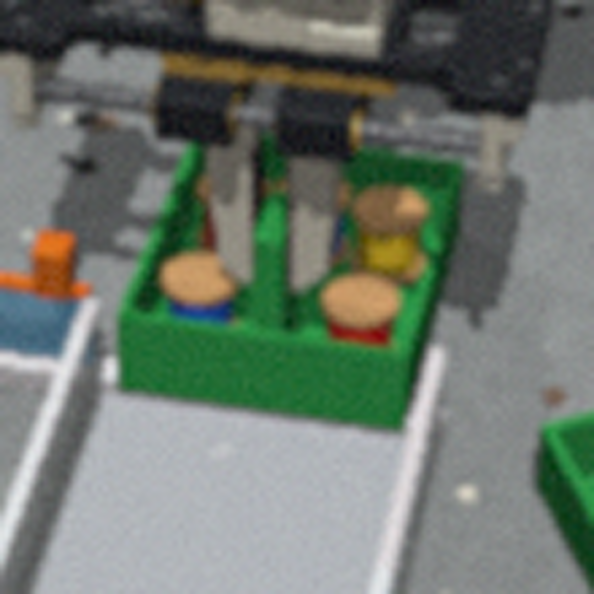

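The leading edge now rests across the sill (force rising, tray edge on the white sill). I relieve the press and slide forward, following the growing tilt.

Call:
{"api": "step_arm", "payload": {"deltas": [{"offset":[0,0,-0.05],"roll":0},{"offset":[0,0,-0.05],"roll":0},{"offset":[0,0,-0.05],"roll":0},{"offset":[0,0,0],"roll":0}]}}

```text
t: 13.7
tool_pos: [0.5072, 0.0532, 0.0571]
orientation: [2.365, 2.067, 0.0]
force: [1.1, 2.6, -0.5]
opening: 0.0119
```

Call:
{"api": "step_arm", "payload": {"deltas": [{"offset":[0.1,0,-0.015],"roll":0},{"offset":[0.2,0,-0.03],"roll":0},{"offset":[0.2,0,-0.03],"roll":0},{"offset":[0.2,0,-0.03],"roll":0},{"offset":[0.2,0,-0.03],"roll":0},{"offset":[0.2,0,-0.03],"roll":0},{"offset":[0.1,0,-0.015],"roll":0}]}}

```text
t: 14.58
tool_pos: [0.5084, 0.0654, 0.0587]
orientation: [-2.365, -2.068, 0.0]
force: [0.1, -2.2, -4.2]
opening: 0.0119
```

Run:
```python
from fit import *
rep()
```

```text
t 14.57 grasp box [-0.0015 -0.016 ] z 0.07753413076491289 F box [ 0.4305 -2.1512] -4.1669157731742175 open 0.011850240594202319 tool-x vs box y [-0.0006  1.    ] torq [-0.3499 -0.1243 -0.0147]
```

Call:
{"api": "step_arm", "payload": {"deltas": [{"offset":[0.2,0,-0.025],"roll":0},{"offset":[0.2,0,-0.025],"roll":0},{"offset":[0.2,0,-0.03],"roll":0},{"offset":[0.2,0,-0.03],"roll":0},{"offset":[0.2,0,-0.03],"roll":0},{"offset":[0.2,0,-0.03],"roll":0},{"offset":[0.2,0,-0.035],"roll":0},{"offset":[0.2,0,-0.035],"roll":0},{"offset":[0.2,0,-0.035],"roll":0}]}}

```text
t: 15.7
tool_pos: [0.511, 0.0831, 0.0617]
orientation: [-2.365, -2.068, 0.0]
force: [-0.5, -1.1, -4.5]
opening: 0.0121
```

Call:
{"api": "step_arm", "payload": {"deltas": [{"offset":[0.2,0,-0.05],"roll":0},{"offset":[0.2,0,-0.05],"roll":0},{"offset":[0.2,0,-0.05],"roll":0},{"offset":[0.2,0,-0.06],"roll":0},{"offset":[0.2,0,-0.06],"roll":0}]}}

```text
t: 16.32
tool_pos: [0.5123, 0.0931, 0.0644]
orientation: [-2.365, -2.068, -0.0]
force: [-0.1, -1.1, -5.3]
opening: 0.0119
```

Run:
```python
from fit import *
rep()
p=cams.read_camera("side");B2=[.512,.0811,-.1344]
for r in cams.pinpoint(p,"tray_rear")[:3]: print("rear",r["score"],at_z(p,r["xy"],0))
for r in cams.pinpoint(p,"tray_front")[:3]: print("front",r["score"],at_z(p,r["xy"],.025))
```

```text
t 16.32 grasp box [-0.0013  0.0119] z 0.08319241044924854 F box [ 0.0804 -1.1248] -5.3270126491633185 open 0.011907264881141274 tool-x vs box y [-0.0004  1.    ] torq [-0.1781 -0.041  -0.0331]
rear 0.77 [0.3828 0.3582 0.    ]
rear 0.76 [ 0.3871  0.1547 -0.    ]
rear 0.61 [ 0.5    -0.0012  0.    ]
front 0.97 [0.5112 0.1256 0.025 ]
front 0.93 [0.2717 0.1262 0.025 ]
```

Call:
{"api": "step_arm", "payload": {"deltas": [{"offset":[0.2,0,-0.05],"roll":0},{"offset":[0.2,0,-0.05],"roll":0},{"offset":[0.2,0,-0.05],"roll":0},{"offset":[0.2,0,-0.05],"roll":0},{"offset":[0.2,0,-0.05],"roll":0},{"offset":[0.2,0,-0.05],"roll":0},{"offset":[0.2,0,-0.05],"roll":0}]}}

```text
t: 17.35
tool_pos: [0.5142, 0.1069, 0.0679]
orientation: [-2.365, -2.068, 0.0]
force: [0.7, -0.8, -5.0]
opening: 0.012
```

Run:
```python
from fit import *
rep()
p=cams.read_camera("side")
c,sn=np.cos(B[2]),np.sin(B[2]);Q=np.array([[c,sn],[-sn,c]])
for t,z in (("tray_rear",0),("tray_front",.03)):
    for r in cams.pinpoint(p,t)[:4]: print(t,r["score"],Q@(at_z(p,r["xy"],z)[:2]-B[:2]))
```

```text
t 17.35 grasp box [-0.0013  0.0259] z 0.08670908361832319 F box [ 0.7474 -0.6732] -4.987875471058847 open 0.011958657068221787 tool-x vs box y [-0.0004  1.    ] torq [-0.0691 -0.1082 -0.0252]
tray_rear 0.89 [-0.1656  0.2562]
tray_rear 0.84 [-0.1322  0.0557]
tray_rear 0.57 [-0.0045 -0.0732]
tray_rear 0.21 [ 0.2843 -0.3025]
tray_front 0.92 [-0.2888  0.2414]
tray_front 0.91 [-0.0014  0.0615]
tray_front 0.59 [-0.2491  0.0148]
```

The front is about 61-65 mm inside with the rear on the counter. Now I go a bit further and let it tip forward under control.

Call:
{"api": "step_arm", "payload": {"deltas": [{"offset":[0.2,0,-0.02],"roll":0},{"offset":[0.2,0,0],"roll":0},{"offset":[0.2,0,0.05],"roll":0},{"offset":[0.2,0,0.1],"roll":0},{"offset":[0.2,0,0.12],"roll":0},{"offset":[0.2,0,0.12],"roll":0},{"offset":[0.2,0,0.12],"roll":0}]}}

```text
t: 18.38
tool_pos: [0.5162, 0.1208, 0.063]
orientation: [2.365, 2.068, 0.0]
force: [-0.1, -3.0, -3.0]
opening: 0.0117
```

Run:
```python
from fit import *
rep()
```

```text
t 18.38 grasp box [-0.0012  0.0399] z 0.0817762560362465 F box [ 0.2604 -2.9735] -2.953410355357534 open 0.011726679124219895 tool-x vs box y [-0.0004  1.    ] torq [-0.5019 -0.0978  0.0239]
```

Call:
{"api": "step_arm", "payload": {"deltas": [{"offset":[0.2,0,0.12],"roll":0},{"offset":[0.2,0,0.12],"roll":0},{"offset":[0.2,0,0.12],"roll":0},{"offset":[0.2,0,0.12],"roll":0},{"offset":[0.2,0,0.1],"roll":0},{"offset":[0.2,0,0.1],"roll":0},{"offset":[0,0,0],"roll":0}]}}

```text
t: 19.25
tool_pos: [0.5177, 0.1329, 0.0562]
orientation: [-2.365, -2.068, -0.0]
force: [-0.9, -1.2, -2.6]
opening: 0.0119
```

Run:
```python
from fit import *
rep()
s=cams.read_camera("side");save(s,"s4")
im=cv2.imread("pics/s4.png")[180:320,260:380];cv2.imwrite("pics/s4c.png",cv2.resize(im,None,fx=4.2,fy=4.2,interpolation=cv2.INTER_CUBIC))
```

```text
t 19.25 grasp box [-0.0013  0.0521] z 0.07496816062885076 F box [-0.7518 -1.3272] -2.60585943342702 open 0.011900508287459293 tool-x vs box y [-0.0006  1.    ] torq [-0.2135 -0.0958 -0.0045]
```

View pics/s4c.png

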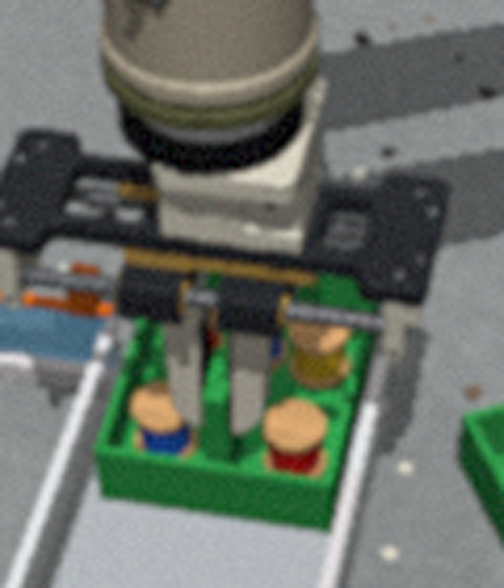

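The tray is inside the walls on both sides and tipping forward under control. I settle the front onto the floor and slide on.

Call:
{"api": "step_arm", "payload": {"deltas": [{"offset":[0.15,0,0.1],"roll":0},{"offset":[0.15,0,0.1],"roll":0},{"offset":[0.2,0,0.08],"roll":0},{"offset":[0.2,0,0.05],"roll":0},{"offset":[0.2,0,0],"roll":0}]}}

```text
t: 19.92
tool_pos: [0.5197, 0.1411, 0.0538]
orientation: [2.364, 2.066, 0.001]
force: [-0.4, -5.2, 3.4]
opening: 0.0118
```

Call:
{"api": "step_arm", "payload": {"deltas": [{"offset":[0.3,0,0],"roll":0},{"offset":[0.3,0,0],"roll":0},{"offset":[0.3,0,0],"roll":0},{"offset":[0.3,0,0],"roll":0},{"offset":[0.3,0,0],"roll":0},{"offset":[0.3,0,0],"roll":0}]}}

```text
t: 20.68
tool_pos: [0.5217, 0.1592, 0.0533]
orientation: [2.365, 2.067, 0.001]
force: [-1.0, -5.5, 2.8]
opening: 0.0118
```

Run:
```python
from fit import *
rep()
```

```text
t 20.68 grasp box [-0.0009  0.0787] z 0.07213652752456101 F box [-0.2301 -5.6104] 2.8340033270619744 open 0.011752225359511894 tool-x vs box y [-0.0003  1.    ] torq [-0.8006  0.1037 -0.0643]
```

Call:
{"api": "step_arm", "payload": {"deltas": [{"offset":[0.3,0,-0.05],"roll":0},{"offset":[0.3,0,0],"roll":0},{"offset":[0.3,0,0],"roll":0},{"offset":[0.3,0,0],"roll":0},{"offset":[0.3,0,0],"roll":0},{"offset":[0.2,0,0],"roll":0},{"offset":[0.2,0,0],"roll":0}]}}

```text
t: 21.55
tool_pos: [0.5236, 0.1784, 0.0532]
orientation: [-2.365, -2.068, 0.0]
force: [-0.5, -1.0, -2.3]
opening: 0.0119
```

Run:
```python
from fit import *
rep()
```

```text
t 21.55 grasp box [-0.0015  0.0979] z 0.0719598526223961 F box [-0.3228 -1.0604] -2.331983636864059 open 0.011917247505144727 tool-x vs box y [-0.0005  1.    ] torq [-0.261  -0.0857  0.0069]
```

Call:
{"api": "step_arm", "payload": {"deltas": [{"offset":[0.15,0,0.02],"roll":0},{"offset":[0.15,0,0.02],"roll":0},{"offset":[0.15,0,0.02],"roll":0},{"offset":[0.15,0,0.02],"roll":0},{"offset":[0.15,0,0.02],"roll":0},{"offset":[0.1,0,0.02],"roll":0},{"offset":[0.1,0,0.02],"roll":0}]}}

```text
t: 22.42
tool_pos: [0.5258, 0.1871, 0.053]
orientation: [2.364, 2.067, 0.001]
force: [-2.4, -6.9, 7.0]
opening: 0.0119
```

Run:
```python
from fit import *
rep()
```

```text
t 22.43 grasp box [-0.0005  0.1069] z 0.0717737371631832 F box [-1.4312 -7.1456] 6.951973958538461 open 0.01185226326124389 tool-x vs box y [-0.0003  1.    ] torq [-1.2115  0.3338  0.0338]
```

Call:
{"api": "step_arm", "payload": {"deltas": [{"offset":[0,0,-0.05],"roll":0},{"offset":[0,0,-0.05],"roll":0},{"offset":[0.1,0,-0.02],"roll":0},{"offset":[0.1,0,0],"roll":0},{"offset":[0.1,0,0],"roll":0}]}}

```text
t: 23.05
tool_pos: [0.525, 0.1907, 0.0527]
orientation: [-2.365, -2.067, 0.001]
force: [-0.2, -0.3, -4.6]
opening: 0.0122
```

Run:
```python
from fit import *
rep()
p=cams.read_camera("side")
c,sn=np.cos(B[2]),np.sin(B[2]);Q=np.array([[c,sn],[-sn,c]])
for t,z in (("tray_front",.006),("tray_rear",.014)):
    for r in cams.pinpoint(p,t)[:4]: print(t,r["score"],Q@(at_z(p,r["xy"],z)[:2]-B[:2]))
```

```text
t 23.05 grasp box [-0.0018  0.1104] z 0.07154562958122979 F box [-0.1682 -0.3161] -4.643734402089944 open 0.01224767024063369 tool-x vs box y [-0.0004  1.    ] torq [-0.2924 -0.0987 -0.0256]
tray_front 0.82 [-0.0001  0.134 ]
tray_front 0.81 [-0.2531 -0.0118]
tray_front 0.59 [-0.2886  0.2287]
tray_rear 0.92 [-0.1367  0.0656]
tray_rear 0.88 [-0.0061  0.0066]
tray_rear 0.82 [-0.1632  0.2641]
```

Call:
{"api": "step_arm", "payload": {"deltas": [{"offset":[0.1,0,0.03],"roll":0},{"offset":[0.1,0,0.03],"roll":0},{"offset":[0.1,0,0],"roll":0},{"offset":[0.1,0,0],"roll":0}]}}

```text
t: 23.7
tool_pos: [0.526, 0.1946, 0.0525]
orientation: [-2.365, -2.068, 0.0]
force: [0.5, -1.1, -4.6]
opening: 0.0118
```

Call:
{"api": "step_arm", "payload": {"deltas": [{"offset":[0.1,0,0],"roll":0},{"offset":[0.1,0,0],"roll":0}]}}

```text
t: 23.95
tool_pos: [0.5263, 0.1966, 0.0525]
orientation: [-2.365, -2.068, 0.0]
force: [-0.2, -1.1, -4.1]
opening: 0.012
```

Run:
```python
from fit import *
rep()
```

```text
t 23.95 grasp box [-0.0013  0.1163] z 0.07134274995479681 F box [-0.0786 -1.1148] -4.061142590027106 open 0.012001519419735355 tool-x vs box y [-0.0004  1.    ] torq [-0.1515 -0.048  -0.0681]
```

Call:
{"api": "step_arm", "payload": {"deltas": [{"offset":[0,0,0.05],"roll":0},{"offset":[0,0,0.05],"roll":0},{"offset":[0,0,0.05],"roll":0}]}}

```text
t: 24.32
tool_pos: [0.5264, 0.1968, 0.0523]
orientation: [-2.365, -2.068, -0.001]
force: [-7.3, -1.6, 10.1]
opening: 0.0121
```

Call:
{"api": "step_arm", "payload": {"deltas": [{"offset":[0,0,0.05],"roll":0},{"offset":[0,0,0.05],"roll":0}]}}

```text
t: 24.58
tool_pos: [0.5264, 0.197, 0.0518]
orientation: [-2.365, -2.068, -0.001]
force: [-8.9, -0.3, 11.8]
opening: 0.0123
```

Run:
```python
from fit import *
rep()
```

```text
t 24.57 grasp box [-0.0012  0.1167] z 0.07057095475522182 F box [-8.7804 -1.4637] 11.828158085416694 open 0.012284432574215808 tool-x vs box y [-0.0006  1.    ] torq [-0.0811  1.4836 -0.0037]
```

Call:
{"api": "step_arm", "payload": {"deltas": [{"offset":[0,0,-0.06],"roll":0},{"offset":[0,0,-0.06],"roll":0},{"offset":[0.05,0,0],"roll":0},{"offset":[0.1,0,0],"roll":0},{"offset":[0.1,0,0],"roll":0}]}}

```text
t: 25.2
tool_pos: [0.527, 0.1978, 0.0517]
orientation: [2.364, 2.066, -0.001]
force: [-3.7, -7.8, 6.9]
opening: 0.0117
```

Run:
```python
from fit import *
rep()
```

```text
t 25.2 grasp box [-0.0008  0.1177] z 0.07054402641817681 F box [-2.6546 -8.2678] 6.871479367446855 open 0.011733005281489598 tool-x vs box y [-0.0002  1.    ] torq [-1.1814  0.5935  0.024 ]
```

Call:
{"api": "step_arm", "payload": {"deltas": [{"offset":[0,0,-0.04],"roll":0},{"offset":[0,0,-0.03],"roll":0},{"offset":[0,0,0],"roll":0}]}}

```text
t: 25.58
tool_pos: [0.5268, 0.1988, 0.0518]
orientation: [2.365, 2.067, 0.0]
force: [1.3, -0.9, -2.9]
opening: 0.0115
```

Run:
```python
from fit import *
rep()
```

```text
t 25.57 grasp box [-0.0011  0.1186] z 0.07055409336704443 F box [ 1.424  -0.7442] -2.936763961336233 open 0.011523653473796245 tool-x vs box y [-0.0003  1.    ] torq [-0.3878 -0.199   0.0487]
```

Call:
{"api": "step_arm", "payload": {"deltas": [{"offset":[0.1,0,0.02],"roll":0},{"offset":[0.1,0,0],"roll":0},{"offset":[0.1,0,0],"roll":0}]}}

```text
t: 25.95
tool_pos: [0.527, 0.202, 0.0518]
orientation: [-2.365, -2.068, 0.0]
force: [-0.2, -3.8, 0.2]
opening: 0.012
```

Call:
{"api": "step_arm", "payload": {"deltas": [{"offset":[0.1,0,0],"roll":0},{"offset":[0.1,0,0],"roll":0}]}}

```text
t: 26.2
tool_pos: [0.5272, 0.204, 0.0518]
orientation: [-2.365, -2.068, 0.0]
force: [-0.4, -2.7, -1.1]
opening: 0.0118
```

Run:
```python
from fit import *
rep()
```

```text
t 26.2 grasp box [-0.0014  0.1238] z 0.07055164658754247 F box [-0.0643 -2.773 ] -1.0628266357858704 open 0.011750377778068442 tool-x vs box y [-0.0004  1.    ] torq [-0.6983 -0.0244  0.0481]
```

Call:
{"api": "step_arm", "payload": {"deltas": [{"offset":[0.1,0,0],"roll":0},{"offset":[0.1,0,0],"roll":0}], "grip_force": 16}}

```text
t: 26.45
tool_pos: [0.5275, 0.206, 0.0517]
orientation: [-2.365, -2.068, 0.0]
force: [-1.1, -3.4, -0.4]
opening: 0.0119
```

Call:
{"api": "step_arm", "payload": {"deltas": [{"offset":[0.1,0,0],"roll":0},{"offset":[0.1,0,0],"roll":0}]}}

```text
t: 26.7
tool_pos: [0.5278, 0.2079, 0.0518]
orientation: [-2.365, -2.068, 0.0]
force: [0.2, -3.5, -1.1]
opening: 0.0118
```

Run:
```python
from fit import *
rep()
```

```text
t 26.7 grasp box [-0.0014  0.1278] z 0.0705518393434198 F box [ 0.6898 -3.4279] -1.145506721693607 open 0.011834657438296606 tool-x vs box y [-0.0004  1.    ] torq [-0.6515 -0.0543  0.0252]
```

Call:
{"api": "step_arm", "payload": {"deltas": [{"offset":[0.1,0,0],"roll":0},{"offset":[0.1,0,0],"roll":0}]}}

```text
t: 26.95
tool_pos: [0.5281, 0.2099, 0.0518]
orientation: [2.365, 2.068, -0.0]
force: [-1.2, -4.3, -0.5]
opening: 0.0117
```

Call:
{"api": "step_arm", "payload": {"deltas": [{"offset":[0.1,0,0],"roll":0}]}}

```text
t: 27.08
tool_pos: [0.5281, 0.2105, 0.0518]
orientation: [2.365, 2.067, -0.001]
force: [-1.0, -6.8, -0.0]
opening: 0.012
```

Run:
```python
from fit import *
rep()
p=cams.read_camera("side")
c,sn=np.cos(B[2]),np.sin(B[2]);Q=np.array([[c,sn],[-sn,c]])
for t,z in (("tray_front",.006),("tray_rear",.006),("tray_grip",.066)):
    for r in cams.pinpoint(p,t)[:4]: print(t,r["score"],Q@(at_z(p,r["xy"],z)[:2]-B[:2]))
```

```text
t 27.07 grasp box [-0.0014  0.1304] z 0.0705592347009148 F box [-0.0778 -6.8652] -0.009489944765683656 open 0.011967145073843843 tool-x vs box y [-0.0003  1.    ] torq [-1.1903  0.1631 -0.1313]
tray_front 0.95 [-0.2892  0.2271]
tray_front 0.6 [0.0001 0.1529]
tray_front 0.55 [-0.2474 -0.009 ]
tray_rear 0.81 [-0.0043  0.024 ]
tray_rear 0.62 [-0.1671  0.2607]
tray_grip 0.83 [-0.2586  0.2253]
tray_grip 0.82 [-0.2225  0.0056]
tray_grip 0.71 [-0.0033  0.1292]
```

Contact with the stop: the slide force was about 3.5 N and is now 6.9 N. A little more press, then hold.

Call:
{"api": "step_arm", "payload": {"deltas": [{"offset":[0.06,0,0],"roll":0},{"offset":[0.04,0,0],"roll":0},{"offset":[0,0,0],"roll":0}]}}

```text
t: 27.65
tool_pos: [0.5281, 0.2109, 0.0517]
orientation: [2.365, 2.067, -0.003]
force: [-2.3, -8.1, 2.3]
opening: 0.0119
```

Call:
{"api": "step_arm", "payload": {"deltas": [{"offset":[0.06,0,-0.02],"roll":0},{"offset":[0.04,0,0],"roll":0},{"offset":[0,0,0],"roll":0},{"offset":[0,0,0],"roll":0}]}}

```text
t: 28.15
tool_pos: [0.5282, 0.2114, 0.0518]
orientation: [2.365, 2.067, -0.003]
force: [-2.5, -8.7, 1.3]
opening: 0.0118
```

Run:
```python
from fit import *
rep()
```

```text
t 28.15 grasp box [-0.0014  0.1314] z 0.0705833880241098 F box [-1.2616 -8.9843] 1.257639291676574 open 0.011780297427813342 tool-x vs box y [0.0001 1.    ] torq [-1.7516  0.1914 -0.0569]
```

Call:
{"api": "step_arm", "payload": {"deltas": [{"offset":[0.05,0,0],"roll":0},{"offset":[0.05,0,0],"roll":0},{"offset":[0,0,0],"roll":0},{"offset":[0,0,0],"roll":0}]}}

```text
t: 28.65
tool_pos: [0.5283, 0.2119, 0.0518]
orientation: [2.365, 2.066, -0.005]
force: [-2.8, -12.0, 2.7]
opening: 0.0122
```

Call:
{"api": "step_arm", "payload": {"deltas": [{"offset":[0,0,0],"roll":0},{"offset":[0,0,0],"roll":0},{"offset":[0,0,0],"roll":0},{"offset":[0,0,0],"roll":0}], "fingers": 2.8}}

```text
t: 29.15
tool_pos: [0.5287, 0.2141, 0.0521]
orientation: [-2.365, -2.068, -0.001]
force: [0.3, 0.3, -0.2]
opening: 0.0281
```

Run:
```python
from fit import *
rep()
```

```text
t 29.15 grasp box [-0.0013  0.134 ] z 0.07090986475426356 F box [0.291  0.3472] -0.169137965172553 open 0.028100230638317333 tool-x vs box y [-0.0006  1.    ] torq [-0.0204 -0.0954 -0.0196]
```

Released with the tray left against the stop. Now I rise and go above the knob.

Call:
{"api": "step_arm", "payload": {"deltas": [{"offset":[0,0,-2],"roll":0},{"offset":[0,0,-3],"roll":0},{"offset":[0,0,-4],"roll":0},{"offset":[0,0,0],"roll":0}]}}

```text
t: 29.65
tool_pos: [0.5318, 0.2148, 0.1481]
orientation: [2.362, 2.065, 0.013]
force: [-0.1, -0.2, 0.7]
opening: 0.0278
```

Run:
```python
from fit import *
c,sn=np.cos(B[2]),np.sin(B[2]);Q=np.array([[c,sn],[-sn,c]])
for n in ("wrist","side"):
    p=cams.read_camera(n)
    for t,z in (("door_knob",.064),("tray_front",.006),("tray_rear",.006)):
        for r in cams.pinpoint(p,t)[:3]: print(n,t,r["score"],np.round(r["xy"]),Q@(at_z(p,r["xy"],z)[:2]-B[:2]))
plan(W(B,(.0803,-.0057,.12)),[c,sn])
```

```text
wrist tray_front 0.82 [314. 217.] [0.0021 0.1535]
wrist tray_rear 0.77 [176. 311.] [-0.1343  0.06  ]
wrist tray_rear 0.77 [118. 100.] [-0.1616  0.2523]
wrist tray_rear 0.55 [311. 344.] [-0.0014  0.022 ]
side door_knob 0.96 [279. 248.] [ 0.0826 -0.012 ]
side tray_front 0.88 [303. 336.] [-0.0035  0.1501]
side tray_front 0.83 [460. 399.] [-0.2898  0.2238]
side tray_front 0.75 [440. 295.] [-0.2448 -0.002 ]
side tray_rear 0.88 [381. 402.] [-0.1623  0.2566]
side tray_rear 0.72 [317. 287.] [-0.0031  0.0268]
side tray_rear 0.62 [380. 310.] [-0.1338  0.059 ]
t 30.05 tcp [0.5279 0.2136 0.1409] roll 0.0 offset now-frame [-13.9182   8.2251   2.0867] offset after roll [-13.9146   8.2313   2.0867] q6 0.428 F [ 0.8351  0.1372 -0.9057] open 0.028043279150132893
tool x,y in world after roll [ 0.134   0.991  -0.0008] [ 0.991  -0.134  -0.0018]
```

Call:
{"api": "step_arm", "payload": {"deltas": [{"offset":[-4,2.4,0],"roll":0},{"offset":[-5,3,0],"roll":0},{"offset":[-4.9,2.8,0],"roll":0},{"offset":[0,0,0],"roll":0},{"offset":[0,0,0],"roll":0}], "fingers": 4.5}}

```text
t: 30.68
tool_pos: [0.5908, 0.0653, 0.1413]
orientation: [-2.365, -2.066, 0.001]
force: [1.1, 0.4, -0.2]
opening: 0.0448
```

Run:
```python
from fit import *
c,sn=np.cos(B[2]),np.sin(B[2]);Q=np.array([[c,sn],[-sn,c]])
p=cams.read_camera("wrist");save(p,"w5")
for r in cams.pinpoint(p,"door_knob")[:3]: print(r["score"],np.round(r["xy"]),Q@(at_z(p,r["xy"],.064)[:2]-B[:2]))
hsv=cv2.cvtColor(p["pixels"],cv2.COLOR_RGB2HSV);m=cv2.inRange(hsv,(8,180,150),(18,255,255))[150:330]
n,l,st,ce=cv2.connectedComponentsWithStats(m);o=np.argsort(-st[1:,4])[:4]+1;print(st[o],ce[o])
# knob top corners predicted
print([px(p,W(B,(.0803+a,-.0057+b,.076))).round() for a,b in((-.007,-.007),(.007,-.007),(.007,.007),(-.007,.007))])
plan(W(B,(.0803,-.0057,.058)),[c,sn]);rep()
```

```text
0.77 [315. 257.] [ 0.0806 -0.0057]
[[ 298   98  163   25 1528]
 [   2   89    2    1    2]
 [   9   89    1    1    1]] [[365.6309 106.4418]
 [  2.5     89.    ]
 [  9.      89.    ]]
[array([305., 272.]), array([325., 272.]), array([325., 253.]), array([305., 253.])]
t 30.77 tcp [0.5907 0.0664 0.1416] roll 0.002 offset now-frame [-0.1658  0.0392  8.3597] offset after roll [-0.1657  0.0395  8.3597] q6 0.158 F [ 0.4715 -0.3278 -0.3027] open 0.045419345384761056
tool x,y in world after roll [0.134  0.991  0.0003] [ 0.991  -0.134  -0.0009]
t 30.77 grasp box [ 0.08   -0.0041] z 0.16039784935198556 F box [ 0.5112 -0.2617] -0.30274088794505327 open 0.045419345384761056 tool-x vs box y [-0.0016  1.    ] torq [-0.0155 -0.0788  0.0238]
```

View pics/w5.png

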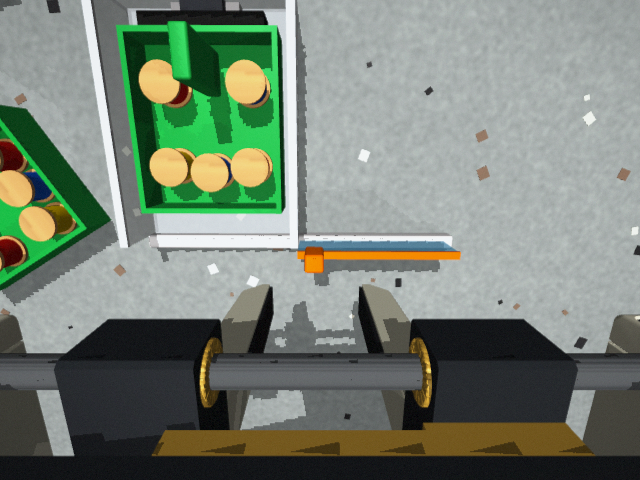

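The image shows the tray flat inside the box against the black pad (row 20) with its rear (row 212) clear of the sill (row 240). The knob is at (314,260), as predicted. Descending to straddle and pinch it.

Call:
{"api": "step_arm", "payload": {"deltas": [{"offset":[-0.17,0.05,2],"roll":0},{"offset":[0,0,2.5],"roll":0},{"offset":[0,0,2],"roll":0},{"offset":[0,0,1.2],"roll":0},{"offset":[0,0,0.6],"roll":0},{"offset":[0,0,0],"roll":0}]}}

```text
t: 31.52
tool_pos: [0.5916, 0.0634, 0.0589]
orientation: [-2.365, -2.068, 0.0]
force: [1.0, -0.6, 0.4]
opening: 0.045
```

Call:
{"api": "step_arm", "payload": {"deltas": [{"offset":[0,0,0],"roll":0},{"offset":[0,0,0],"roll":0},{"offset":[0,0,0],"roll":0},{"offset":[0,0,0],"roll":0},{"offset":[0,0,0],"roll":0}], "fingers": 1.0, "grip_force": 8}}

```text
t: 32.15
tool_pos: [0.5916, 0.0633, 0.0593]
orientation: [2.365, 2.068, 0.0]
force: [-1.6, -1.2, 2.9]
opening: 0.0141
```

Run:
```python
from fit import *
rep()
```

```text
t 32.15 grasp box [ 0.0813 -0.0069] z 0.0780626371266043 F box [-1.4618 -1.3938] 2.9483970375785247 open 0.014110161050224636 tool-x vs box y [-0.0004  1.    ] torq [-0.0347  0.224  -0.0223]
```

Call:
{"api": "step_arm", "payload": {"deltas": [{"offset":[0,-0.5,0],"roll":0},{"offset":[0,-1,0],"roll":0},{"offset":[0,-1,0],"roll":0},{"offset":[0,-1,0],"roll":0},{"offset":[0,-1,0],"roll":0},{"offset":[0,-1,0],"roll":0},{"offset":[0,-0.5,0],"roll":0}]}}

```text
t: 33.02
tool_pos: [0.5316, 0.0716, 0.0592]
orientation: [2.365, 2.068, 0.001]
force: [2.4, 1.6, 3.6]
opening: 0.0137
```

Run:
```python
from fit import *
rep()
```

```text
t 33.02 grasp box [ 0.0207 -0.0067] z 0.07802307863553042 F box [2.1277 1.8884] 3.627148591011256 open 0.01369888683526455 tool-x vs box y [-0.0005  1.    ] torq [ 0.2749 -0.3836 -0.0538]
```

Call:
{"api": "step_arm", "payload": {"deltas": [{"offset":[0,-0.5,0],"roll":0},{"offset":[0,-1,0],"roll":0},{"offset":[0,-1,0],"roll":0},{"offset":[0,-1,0],"roll":0},{"offset":[0,-1,0],"roll":0},{"offset":[0,-1,0],"roll":0},{"offset":[0,-0.6,0],"roll":0},{"offset":[0,-0.3,0],"roll":0},{"offset":[0,-0.2,0],"roll":0}]}}

```text
t: 34.15
tool_pos: [0.4663, 0.0806, 0.0592]
orientation: [-2.365, -2.068, -0.001]
force: [2.0, 4.7, 5.3]
opening: 0.0143
```

Run:
```python
from fit import *
rep()
```

```text
t 34.15 grasp box [-0.0452 -0.0066] z 0.07797540805517586 F box [1.3107 4.9407] 5.308950523447993 open 0.014262965708309027 tool-x vs box y [-0.0006  1.    ] torq [ 0.7794 -0.4557 -0.0192]
```

Call:
{"api": "step_arm", "payload": {"deltas": [{"offset":[0.03,-0.2,-0.02],"roll":0},{"offset":[0.02,-0.1,-0.02],"roll":0},{"offset":[0,-0.1,0],"roll":0},{"offset":[0,-0.1,0],"roll":0}]}}

```text
t: 34.65
tool_pos: [0.4616, 0.0813, 0.0592]
orientation: [-2.365, -2.068, 0.0]
force: [2.6, 3.1, 3.4]
opening: 0.0136
```

Call:
{"api": "step_arm", "payload": {"deltas": [{"offset":[0,-0.1,0],"roll":0},{"offset":[0,-0.1,0],"roll":0}]}}

```text
t: 34.9
tool_pos: [0.4599, 0.0816, 0.0592]
orientation: [2.365, 2.068, 0.0]
force: [6.4, 3.0, -2.3]
opening: 0.014
```

Run:
```python
from fit import *
rep()
```

```text
t 34.9 grasp box [-0.0517 -0.0065] z 0.07804763857190228 F box [5.9353 3.8013] -2.318757956539271 open 0.014042247945521372 tool-x vs box y [-0.0004  1.    ] torq [ 0.3815 -1.1633 -0.0444]
```

Call:
{"api": "step_arm", "payload": {"deltas": [{"offset":[0,-0.06,0],"roll":0},{"offset":[0,0,0],"roll":0}]}}

```text
t: 35.15
tool_pos: [0.4599, 0.0815, 0.0592]
orientation: [2.364, 2.067, 0.002]
force: [7.7, 3.1, -2.6]
opening: 0.0136
```

Call:
{"api": "step_arm", "payload": {"deltas": [{"offset":[0,0.05,0],"roll":0},{"offset":[0,0,0],"roll":0},{"offset":[0,0,0],"roll":0},{"offset":[0,0,0],"roll":0}], "fingers": 3.5}}

```text
t: 35.65
tool_pos: [0.4595, 0.0815, 0.0592]
orientation: [-2.365, -2.068, 0.001]
force: [0.2, -0.2, -0.6]
opening: 0.035
```

Call:
{"api": "step_arm", "payload": {"deltas": [{"offset":[0,0,-2],"roll":0},{"offset":[0,0,-4],"roll":0},{"offset":[0,0,-5],"roll":0},{"offset":[0,0,-5],"roll":0},{"offset":[0,0,0],"roll":0},{"offset":[0,0,0],"roll":0}]}}

```text
t: 36.4
tool_pos: [0.4595, 0.0816, 0.2189]
orientation: [-2.365, -2.068, 0.0]
force: [-0.8, 1.0, -0.0]
opening: 0.035
```

Run:
```python
from fit import *
rep()
c,sn=np.cos(B[2]),np.sin(B[2]);Q=np.array([[c,sn],[-sn,c]])
for n in ("wrist","side","top"):
    p=cams.read_camera(n);save(p,"end_"+n)
    for t,z in (("door_knob",.064),("tray_front",.006),("tray_rear",.006),("spool",0),("punch",0),("mug",0)):
        for r in cams.pinpoint(p,t)[:3]:
            w=at_z(p,r["xy"],z)[:2]; v=Q@(w-B[:2])
            if t[0] in "smp" : print(n,t,round(r["score"],2),w)
            elif abs(v[0])<.08: print(n,t,round(r["score"],2),np.round(r["xy"]),v)
p=cams.read_camera("wrist");im=p["pixels"]
# column profile through tray centre line near the pad: gap between tray front and black pad
for x in (-.03,.03):
    print([ (round(y,3),*im[tuple(px(p,W(B,(x,y,.032))).round().astype(int)[::-1])]) for y in np.arange(.140,.166,.002) if 0<=px(p,W(B,(x,y,.032)))[1]<479])
```

```text
t 36.4 grasp box [-0.052  -0.0065] z 0.23768728854730653 F box [-0.9145  0.901 ] -0.03444738363125499 open 0.03504753970279944 tool-x vs box y [-0.0004  1.    ] torq [-0.0044 -0.0905  0.029 ]
wrist door_knob 0.89 [319. 230.] [-0.048  -0.0039]
wrist door_knob 0.29 [364. 194.] [-0.006   0.0302]
wrist tray_front 0.71 [370.  63.] [0.0029 0.1541]
wrist tray_rear 0.72 [362. 196.] [-0.0002  0.0216]
wrist spool 0.47 [0.5341 0.2354]
wrist punch 0.96 [ 0.756  -0.2524]
side door_knob 0.85 [346. 256.] [-0.0548 -0.0136]
side tray_front 0.61 [303. 340.] [-0.0065  0.1592]
side tray_rear 0.78 [316. 285.] [-0.0005  0.0198]
side spool 0.87 [ 0.3136 -0.309 ]
side mug 0.83 [0.6894 0.4006]
side mug 0.45 [0.5287 0.1586]
top tray_front 0.96 [266. 241.] [0.0026 0.1584]
top tray_rear 0.85 [312. 246.] [0.0093 0.0369]
top spool 0.65 [ 0.3048 -0.2895]
top punch 0.73 [ 0.7658 -0.242 ]
top mug 0.9 [0.6813 0.4044]
top mug 0.27 [0.5128 0.1098]
[(np.float64(0.14), np.uint8(25), np.uint8(119), np.uint8(49)), (np.float64(0.142), np.uint8(26), np.uint8(122), np.uint8(51)), (np.float64(0.144), np.uint8(22), np.uint8(118
[... 768 characters left out ...]
8(49)), (np.float64(0.144), np.uint8(23), np.uint8(116), np.uint8(48)), (np.float64(0.146), np.uint8(14), np.uint8(55), np.uint8(23)), (np.float64(0.148), np.uint8(9), np.uint8(54), np.uint8(22)), (np.float64(0.15), np.uint8(7), np.uint8(61), np.uint8(21)), (np.float64(0.152), np.uint8(39), np.uint8(189), np.uint8(80)), (np.float64(0.154), np.uint8(46), np.uint8(216), np.uint8(94)), (np.float64(0.156), np.uint8(46), np.uint8(197), np.uint8(84)), (np.float64(0.158), np.uint8(32), np.uint8(31), np.uint8(31)), (np.float64(0.16), np.uint8(29), np.uint8(27), np.uint8(28)), (np.float64(0.162), np.uint8(20), np.uint8(20), np.uint8(20)), (np.float64(0.164), np.uint8(20), np.uint8(21), np.uint8(22))]
```

```bash
python3 -c "
from plant import robot
print(robot.close_job(), robot.read_state()['t'])"
```

```text
the job is handed in; nothing more can be done
the job is handed in; nothing more can be done
```

The green tray is in the clear box against the rubber stop, the door is shut behind it, and the job is handed in. It took about 37 s of the 72 s allowed.

**What I did**
- I pinched the grip tab of the rightmost tray, tipped it, squared it to the box and rested its edge on the sill with the rear on the counter.
- I slid it over and let it tip forward with the grip still holding it. The highest vertical force I read while setting it down was about 12 N.
- I pressed it on the stop with about 12 N in total, of which sliding takes about 3.5 N. That leaves roughly 8 N on the stop.
- I then pinched the knob and slid the door about 133 mm until it met its end stop at about 8 N.

**Last checks**
- **Tray:** It lies flat inside the box. In the final wrist image its front edge meets the black pad with no visible gap. The wrist-camera estimate puts its rear edge about 22 mm past the sill.
- **Door:** Camera estimates of the knob were x = -48 mm (wrist) and -55 mm (side), against -50 mm when shut. They disagree by a few mm, so I trusted the force at the end stop.
- **Other things:** The spool and mug are where they started, to within the spread of the camera estimates. The punch estimates scattered by about 10 mm; the arm never went near it.
- **Robot:** The gripper is about 22 cm up and touching nothing.

**What was less clean:** While tipping, the pads briefly carried the tray's whole weight, so by my estimate the rear rose a few mm, well under the 25 mm limit. I eased the grip and it settled back on the counter.

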